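# Aim the scanner, then turn and hold the sample carousel

### The arm

A 6-joint arm with a two-finger parallel gripper is mounted at the origin on a cart in front of the work surface, level with it; the furniture and walls round the work are solid. World frame = base frame: x ahead of the robot, y to its left, z up, the work surface at z = 0. Lengths are in m, angles in rad, forces in N, time in s.
With the tool pointing down it reaches from about 0.4 to 0.925 m from the base axis. Payload 3.4 kg.
Tool frame: the origin (TCP) lies at the very end of the fingers, on their centre line; the grasp point (between the pads) lies 19 mm behind it; z points along the fingers, y is the line along which they close (so a half turn about z gives the same grasp; the last joint's range is limited). The gripper opens to 85 mm and grips with 20 to 120 N. Pads are 22 mm wide; open, the fingers measure 114 mm over their backs; the gripper's body (76 mm by 85 mm) begins 54 mm behind the grasp point. The pads swing forward as they close: fully open they stand 13 mm farther back than shut.
Start: joints at [-1.276, 0.307, 1.506, -0, 1.328, -0.073], TCP at [0.207, -0.536, 0.231] pointing down, gripper open.
Joint ranges: [-3.12, 3.12], [-1.05, 2.28], [0.14, 2.33], [-1.42, 4.57], [0.1, 2.73], [-2.68, 2.68]. Speed limits (rad/s): [2.57, 2.57, 3.14, 3.14, 3.14, 3.14].

### API

Orientations are given as a rotation vector (axis times angle).
In Python, from station import get_state, read_camera, job_done gives the robot as it stands.
- The arm moves only by the tool move_arm, never from a script. Its argument "moves" is a list of rows, each a list of 3 entries, a list of its own where there are three numbers: the shift along the tool's x, y, z in mm, then the turn, a rotation vector about the tool's x, y, z in degrees, then the opening in per cent of the stroke, from 0 (shut) to 100 (fully open). A call has 1 to 20 rows; each row shifts and turns the commanded pose from where the row before left it, along the tool's axes as they then stand; what a row does not reach is not made up. A row lasts 1/10 s, in which the tool goes at most 50 mm and 8.59 degrees, less where a joint would pass 70% of its speed; a pose out of reach is approached as far as the arm can. A call is refused whole if a number of a shift passes 50 or a number of a turn 8.59, either way. A call with a gripper value outside its range is refused whole. The fingers move at their own pace and stop on an object; "force" is the grip in N (left out, the last holds). Time passes only in rows, so rows that do not move let the fingers close. It gives the time, the measured TCP pose, the force, the opening and the grip force at its end, in the units of the state.
- get_state(): the state, without advancing time (a new reading comes with each control period).
- read_camera(name): name is "side" or "top" or "wrist"; returns a dict with "color" (480x640x3 uint8, red, green, blue), "fov_y" (degrees; the focal length in pixels is half the picture's height over the tangent of half this angle, whatever the lens; pixels are square), "cx", "cy" (the principal point, pixels), "position" and "orientation" of the camera in the world. Camera axes: x right, y up, looking along -z (the intrinsics and any distortion apply to the point x, -y, -z); pixel columns grow to the right and rows downward; lengths in m; the calibration is good to about 2 mm. The wrist camera is an equidistant fisheye: a pixel r from the principal point sees the ray r / f radians off the axis. A picture is of the moment at which its call begins. There is no depth.
- job_done(): hands the job in; it is judged then, once.
The state is a dict: "time_s": time; "joint_positions": joint angles; "qvel": joint speeds; "joint_efforts": joint torques, N m; "ee_pos": TCP position; "eef_rot": TCP orientation; "contact_force": force on the tool from outside, world axes, zero at the start; "ft_torque": the same for the moment, N m; "finger_gap": finger opening in m; "grasp_force": force on a finger pad.
Only numpy, scipy, OpenCV 4.12 (cv2) and the standard library are available. Lean on these libraries where they do the work, as an engineer would, in place of code of your own. Each camera call takes 0.05 s, during which the arm holds its last target. There are 200 camera calls.

### The job

Get the bar-coded sample bottle ready to be read: first turn the scanner on its swivel stand until it points straight at the middle of the carousel, and leave it pointing there. Then grip the carousel's knob and turn the sprung carousel until the bottle with the ringed code band (the big one) stands squarely in front of the scanner's nose, without the robot touching any of the four things standing on it or shifting the mouse, stapler or stamp. Finish while still gripping the knob, holding the carousel still against its spring.

Things in the scene. Friction and masses are not known exactly. Their poses are not given: they have to be found in the camera images.
- carousel: fixed round foot (150 mm across) of the sample carousel; origin on the desk, on the carousel's upright turning axis. On it turns a round grey plate 208 mm across, its top (a rubber mat with a low lip) 32 mm above the desk, with an upright post and a knob in the middle. Its own -x axis points roughly (within about 0.45 rad) to the scanner
- carousel_knob (a point): centre of the black round fluted knob on the carousel's axis, 185 mm above the desk. The knob is 42 mm across and reaches from 160 to 207 mm above the desk; it can be gripped across any direction from above. The things standing round it reach at most 147 mm above the desk
- turntable (a joint): turn of the carousel's plate and knob about the upright axis, rad; positive is anticlockwise seen from above, 0 is where its spring parks it (the start), stops at +-1.7. The spring pulls back with 0.08 N m per rad, plus slight friction and a damper of 0.12 N m s per rad: let go, it turns back to 0. The things ride along with it, standing loose; turn it smoothly, below about 1 rad/s
- bottle_mid (a point): centre of the one big sample bottle on the carousel: upright, 66 mm across, 115 mm tall, screw cap, with a white band with thin dark rings (bar code) round its body. Its axis stands 64 mm from the carousel's axis. The other three things on the carousel are at most 62 mm tall (a wide pot with screw lid, a roll of labels, a loose cap). Other bottles on the desk do not matter
- scanner_head (a point): point in the scanner's black head exactly on the upright swivel axis of its stand, 113 mm above the desk. Here the head is about 58 mm wide, its top 131 mm and its underside about 87 mm above the desk; pinch it across its width from above, at or just ahead of this point, and turn it about this point
- scanner_nose (a point): centre of the front face of the scanner's nose, 121 mm ahead of scanner_head, 97 mm above the desk. The scanner looks along this frame's -x axis (level, from scanner_head to scanner_nose); y is across it
- scanner_swivel (a joint): turn of the scanner on its stand about the upright axis, rad; positive is anticlockwise seen from above, 0 is its middle, stops at +-1.5. Friction of about 0.06 N m keeps it where it is left
- sample_bottle: the same big bottle; origin at the centre of its underside, z up
- pot: wide pot with screw lid on the carousel, 58 mm across, 62 mm tall; origin at the centre of its underside
- roll: roll of labels standing on its end on the carousel, 60 mm across, 52 mm tall; origin at the centre of its underside
- cap: screw cap lying on the carousel, 65 mm across, 19 mm tall; origin at the centre of its underside
- mouse: computer mouse, 108x61x35 mm, lying loose on the desk; origin at the centre of its underside; not to be shifted
- stapler: stapler, 30x127x49 mm, on the desk; origin at the centre of its underside; not to be shifted
- stamp: hand stamp, 28x45x67 mm, standing on the desk; origin at the centre of its underside; not to be shifted
Not all that is in view belongs to the job. There is more than one size of the roll; the one meant has the size given above.

How it is judged:
By the outcome, as a careful person would: the job done as asked, in the order asked, and still so for the second after the job is handed in, while the arm keeps its last pose, push and grip.
It also fails if it takes over 40 s, if anything falls off the work surface, if the arm or the gripper's body presses on something with over 40 N, if the wrist force passes 120 N, or if a joint passes its speed limit or range.

## Working session

There is one attempt and no reset: what is moved stays moved. The work goes in short steps, Python scripts to look and compute and a tool call to move; the robot and the scene stay as the last step left them, time stands still between calls to the robot, and variables do not carry over. Pictures are saved under pics/ and viewed, at most 10 in all, crops included, and the job is handed in when it is done.

Besides the shell and the picture viewer there is one more tool, called by a JSON object that holds its "op" and its "data". move_arm: Moves the arm, as the interface text tells. Its arguments: {"type":"object","properties":{"moves":{"type":"array"},"force":{"type":"number"}},"required":["moves"]}

```bash
mkdir -p pics; cat > h.py <<'E'
import numpy as np,cv2
from scipy.spatial.transform import Rotation as R
from station import get_state, read_camera
def rot(o):
    o=np.array(o,float)
    if o.shape==(3,3): return o
    return R.from_rotvec(o).as_matrix() if o.size==3 else R.from_quat(o).as_matrix()
def ray(c,u,v):
    f=240/np.tan(np.radians(c['fov_y'])/2)
    d=np.array([(u-c['cx'])/f,-(v-c['cy'])/f,-1.]); return rot(c['orientation'])@d
def at(c,u,v,z):
    d=ray(c,u,v);p=np.array(c['position']);return p+d*(z-p[2])/d[2]
def proj(c,P):
    f=240/np.tan(np.radians(c['fov_y'])/2)
    q=rot(c['orientation']).T@(np.array(P)-c['position']); return c['cx']+f*q[0]/-q[2], c['cy']-f*q[1]/-q[2]
E
python3 - <<'E'
from h import *
import pickle
for n in('top','side'):
    c=read_camera(n);cv2.imwrite(f'pics/{n}0.png',c['color'][:,:,::-1]);pickle.dump(c,open(n+'0.pkl','wb'))
    print({k:v for k,v in c.items() if k!='color'})
print(get_state())
E
```

```text
{'fov_y': 45.600118803234494, 'cx': 312.0632018288197, 'cy': 238.78893321967735, 'position': array([ 0.13723172, -0.15523146,  1.7989263 ]), 'orientation': array([ 0.16069397, -0.16071304, -1.61695556])}
{'fov_y': 57.72984960594135, 'cx': 318.0925222733764, 'cy': 237.7546186460151, 'position': array([ 0.41483312, -1.20604831,  0.8905404 ]), 'orientation': array([ 0.94242333, -0.02390409, -0.09312718])}
{'time_s': 0.1, 'joint_positions': array([-1.27551358e+00,  3.07532589e-01,  1.50753489e+00,  1.75110454e-05,
        1.32840527e+00, -7.35053320e-02]), 'qvel': array([-0.00061811, -0.00081804, -0.00207736,  0.00013068, -0.00188311,
       -0.00140173]), 'joint_efforts': array([-8.09599187e-04, -4.58533359e+01, -2.52609694e+01, -2.90117696e-04,
        5.46390118e-03,  8.46585692e-06]), 'ee_pos': array([ 0.20707781, -0.53575117,  0.23045642]), 'eef_rot': array([-3.08649739e+00, -5.75664321e-01,  3.00100988e-04]), 'contact_force': array([-0.08789942, -0.18342497,  1.02652004]), 'ft_torque': array([-0.01123101, -0.03180278,  0.05556387]), 'grasp_force': 0.0, 'finger_gap': 0.08568046602002913}
```

View pics/top0.png

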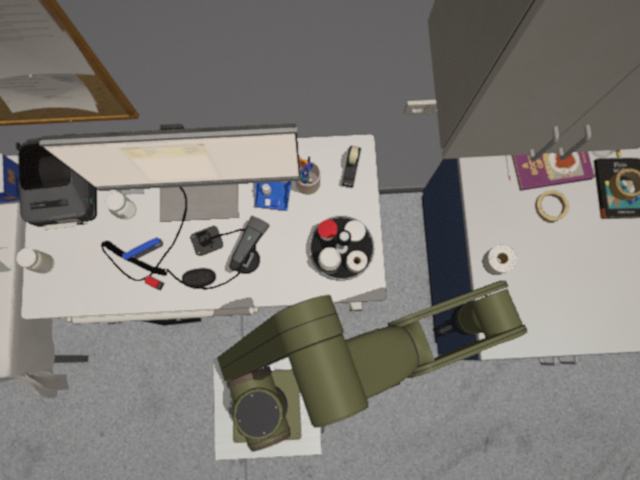

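View pics/side0.png

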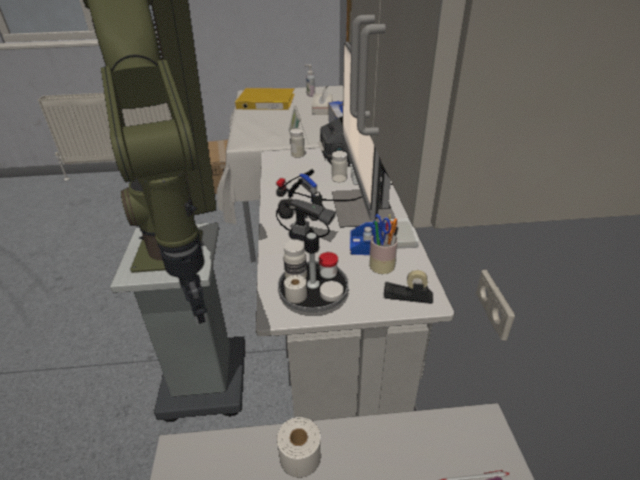

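Both views show the desk with the carousel at top (342,248) and side (313,287). The scanner is at top (248,245) and side (307,210). Bottle candidates are the tall one on the carousel (top 330,258; side 295,260) and desk bottles at top (122,203) and (33,260), which don't matter. I'll check with close crops.

```bash
python3 - <<'E'
import cv2,numpy as np
a=cv2.imread('pics/top0.png')[195:295,225:385];b=cv2.imread('pics/side0.png')[190:315,260:430]
a=cv2.resize(a,(800,500),interpolation=3)
cv2.imwrite('pics/ct.png',a)
b=cv2.resize(b,(800,588),interpolation=3);cv2.imwrite('pics/cs.png',b)
E
```

```text
(no output)
```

View pics/ct.png

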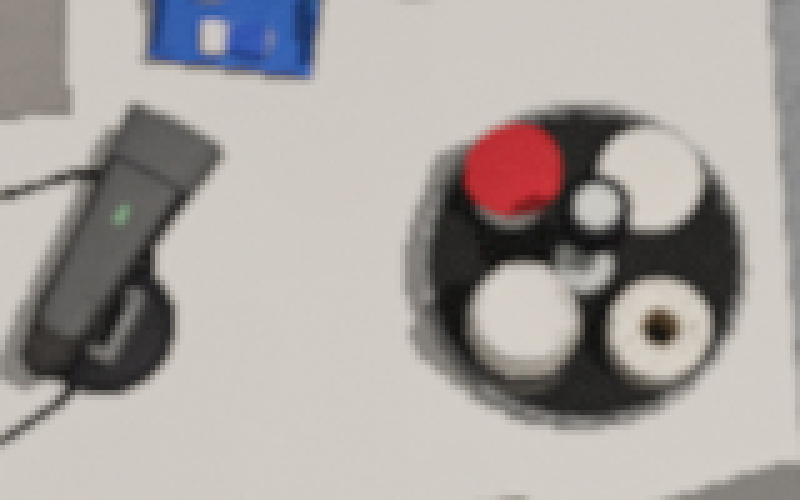

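View pics/cs.png

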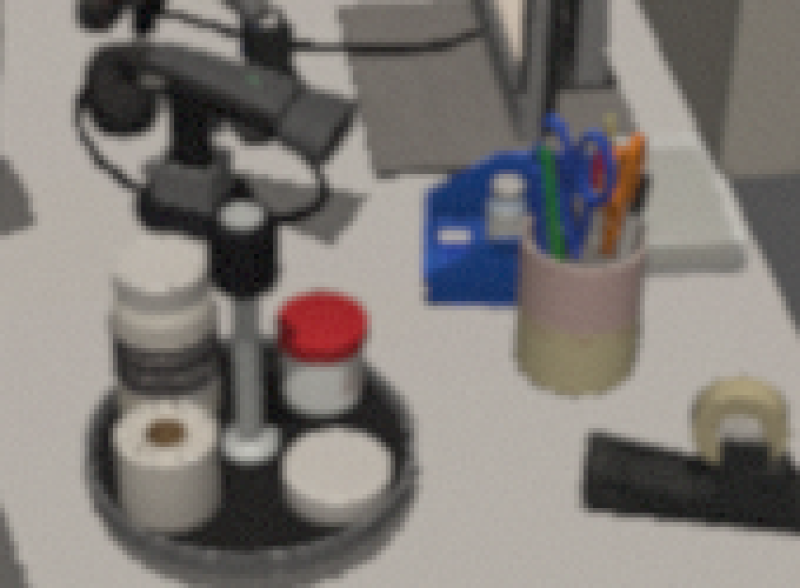

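Top crop: the scanner's nose is its flared end, top edge midpoint about (261,221) full-frame, and its tail is near (236,267). The knob top is at (344.6,236.5). The big white-capped bottle is at (330,259), the pot is red, the cap is the flat white one, and the roll is at (357,261). The side crop confirms the ringed band on the bottle at side (295,262).

```bash
python3 - <<'E'
from h import *
import pickle
c=pickle.load(open('top0.pkl','rb'));s=pickle.load(open('side0.pkl','rb'))
T=lambda x,y,z:at(c,225+x/5-.4,195+y/5-.4,z).round(4)
S=lambda x,y,z:at(s,260+x*170/800,190+y*125/588,z).round(4)
print('knobtop',T(598,207,.207),S(241,215,.207))
print('plate',T(587,262,.034))
print('bottle top',T(522,318,.147),S(163,258,.147))
print('pot',T(515,168,.094),'cap',T(652,178,.051),'roll',T(658,328,.084))
n=T(180,128,.12);t=T(52,352,.12);d=(n-t)/np.linalg.norm(n-t);print('nose',n,'tail',t,d,'axis?',n-d*.121)
print('foot',T(125,330,.01), 'side foot',S(185,200,.03),'side tip',S(325,120,.1))
for z,p in ((.113,n-d*.121),): print(proj(c,p),proj(s,p))
print('edges head', T(137,105,.11),T(222,152,.11))
E
```

```text
knobtop [ 0.4684 -0.2557  0.207 ] [ 0.4684 -0.2567  0.207 ]
plate [ 0.4694 -0.2574  0.034 ]
bottle top [ 0.4168 -0.2108  0.147 ] [ 0.4228 -0.2122  0.147 ]
pot [ 0.5189 -0.2136  0.094 ] cap [ 0.5176 -0.3005  0.051 ] roll [ 0.417  -0.2951  0.084 ]
nose [ 0.5486 -0.0118  0.12  ] tail [0.4156 0.0689 0.12  ] [ 0.85493006 -0.51874328  0.        ] axis? [0.44515346 0.05096794 0.12      ]
foot [0.4455 0.0369 0.01  ] side foot [0.4433 0.0126 0.03  ] side tip [ 0.5446 -0.0006  0.1   ]
(np.float64(240.75140995667277), np.float64(254.92313775185644)) (np.float64(298.02746557407625), np.float64(204.1886631853476))
edges head [0.5668 0.0147 0.11  ] [ 0.5347 -0.036   0.11  ]
```

```bash
cat >> h.py <<'E'
def plan(P,Y=None):
    """shift in tool mm from now to world P, and clockwise turn (tool z, deg) to bring tool-y to world angle Y (mod 180)"""
    st=get_state();M=rot(st['eef_rot']);p=np.array(st['ee_pos'])
    print('t',st['time_s'],'pos',p.round(4),'q',np.round(st['joint_positions'],2),'tooly ang',np.degrees(np.arctan2(M[1,1],M[0,1])).round(2),'x ang',np.degrees(np.arctan2(M[1,0],M[0,0])).round(2),'tilt',M[:,2].round(3))
    print('shift mm',(M.T@(np.array(P)-p)*1000).round(1))
    if Y is not None:
        a=np.degrees(np.arctan2(M[1,1],M[0,1]))-Y; print('turn z', ((a+90)%180-90).round(2))
E
python3 - <<'E'
from h import *
plan([.43,-.40,.30],59)
plan([.45,.04,.30],59)
E
```

```text
t 0.1 pos [ 0.2071 -0.5358  0.2305] q [-1.28  0.31  1.51  0.    1.33 -0.07] tooly ang -68.87 x ang 21.13 tilt [-0.001  0.002 -1.   ]
shift mm [256.9 -46.4 -69.4]
turn z 52.13
t 0.1 pos [ 0.2071 -0.5358  0.2305] q [-1.28  0.31  1.51  0.    1.33 -0.07] tooly ang -68.87 x ang 21.13 tilt [-0.001  0.002 -1.   ]
shift mm [ 434.1 -449.6  -68.6]
turn z 52.13
```

{"op": "move_arm", "data": {"moves": [[[28,-5,-8],[0,0,0],100],[[28,-5,-8],[0,0,0],100],[[28,-5,-8],[0,0,0],100],[[28,-5,-8],[0,0,0],100],[[28,-5,-8],[0,0,0],100],[[28,-5,-8],[0,0,0],100],[[28,-5,-8],[0,0,0],100],[[28,-5,-8],[0,0,0],100],[[28,-5,-8],[0,0,0],100]]}}

```text
time_s: 1.0
ee_pos: [0.4268, -0.4026, 0.3031]
eef_rot: [-3.087, -0.576, 0.001]
contact_force: [-0.5, 0.8, -0.1]
finger_gap: 0.0852
grasp_force: 0.0
```

{"op": "move_arm", "data": {"moves": [[[12,-27,0],[0,0,0],100],[[12,-27,0],[0,0,0],100],[[12,-27,0],[0,0,0],100],[[12,-27,0],[0,0,0],100],[[12,-27,0],[0,0,0],100],[[12,-27,0],[0,0,0],100],[[12,-27,0],[0,0,0],100],[[12,-27,0],[0,0,0],100],[[12,-27,0],[0,0,0],100],[[12,-27,0],[0,0,0],100],[[12,-27,0],[0,0,0],100],[[12,-27,0],[0,0,0],100],[[12,-27,0],[0,0,0],100],[[12,-27,0],[0,0,0],100],[[12,-27,0],[0,0,0],100]]}}

```text
time_s: 2.5
ee_pos: [0.4475, 0.0403, 0.303]
eef_rot: [-3.088, -0.576, 0.001]
contact_force: [0.4, -1.3, 0.3]
finger_gap: 0.0855
grasp_force: 0.0
```

{"op": "move_arm", "data": {"moves": [[[0,0,0],[0,0,-8],100],[[0,0,0],[0,0,-8],100],[[0,0,0],[0,0,-8],100],[[0,0,0],[0,0,-8],100],[[0,0,0],[0,0,-8],100],[[0,0,0],[0,0,-8],100],[[0,0,0],[0,0,-8],100],[[0,0,0],[0,0,-8],100],[[0,0,0],[0,0,-8],100],[[0,0,0],[0,0,-8],100],[[0,0,0],[0,0,-8],100],[[0,0,0],[0,0,-8],100],[[0,0,0],[0,0,-8],100],[[0,0,0],[0,0,-8],100],[[0,0,0],[0,0,-8],100],[[0,0,0],[0,0,-8],100]]}}

```text
time_s: 4.1
ee_pos: [0.4475, 0.0391, 0.3029]
eef_rot: [-0.827, -3.03, 0.0]
contact_force: [-1.1, 0.3, 0.4]
finger_gap: 0.0852
grasp_force: 0.0
```

```bash
python3 - <<'E'
from h import *
import pickle
plan([.45,.04,.25],59)
c=read_camera('wrist');pickle.dump(c,open('w1.pkl','wb'));cv2.imwrite('pics/w1.png',c['color'][:,:,::-1])
print({k:v for k,v in c.items() if k!='color'})
E
```

```text
t 4.1 pos [0.4475 0.0391 0.3029] q [-0.01  0.08  1.63 -0.    1.44 -1.04] tooly ang 59.46 x ang 149.46 tilt [-0.001  0.    -1.   ]
shift mm [-1.7  2.  52.9]
turn z 0.46
{'fov_y': 65.70646984690485, 'cx': 315.0616536420571, 'cy': 234.93348105168312, 'position': array([0.39031135, 0.07225636, 0.44513091]), 'orientation': array([-0.23735993, -0.13470839,  1.03187783])}
```

View pics/w1.png

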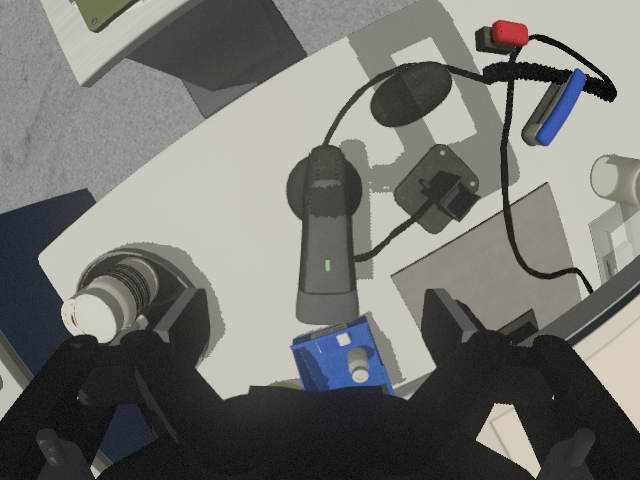

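The wrist view shows the foot disc centred near (324,190), spanning x 287–362 and y 150–229, with the scanner head from the tail (323,148) to the nose's top front edge (328,318).

```bash
cat >> h.py <<'E'
def fat(c,u,v,z):
    f=240/np.tan(np.radians(c['fov_y'])/2)
    x,y=u-c['cx'],v-c['cy'];r=np.hypot(x,y);t=r/f
    d=rot(c['orientation'])@np.array([np.sin(t)*x/r,-np.sin(t)*y/r,-np.cos(t)]);p=np.array(c['position']);return p+d*(z-p[2])/d[2]
E
python3 - <<'E'
from h import *
import pickle
c=pickle.load(open('w1.pkl','rb'))
for u,v,z in((287,190,.01),(362,190,.01),(324,229,.01),(324,190,.01),(323,148,.125),(304,240,.125),(351,240,.125),(301,295,.12),(356,293,.12),(297,320,.11),(358,320,.11),(327,322,.11)): print(u,v,z,fat(c,u,v,z).round(4))
E
```

```text
287 190 0.01 [0.426  0.0123 0.01  ]
362 190 0.01 [0.471  0.0889 0.01  ]
324 229 0.01 [0.4893 0.026  0.01  ]
324 190 0.01 [0.4483 0.0499 0.01  ]
323 148 0.125 [0.4011 0.0735 0.125 ]
304 240 0.125 [0.4628 0.0177 0.125 ]
351 240 0.125 [0.4842 0.054  0.125 ]
301 295 0.12 [ 0.5093 -0.0138  0.12  ]
356 293 0.12 [0.5344 0.0325 0.12  ]
297 320 0.11 [ 0.5348 -0.0345  0.11  ]
358 320 0.11 [0.5666 0.0187 0.11  ]
327 322 0.11 [ 0.5523 -0.0095  0.11  ]
```

```bash
python3 - <<'E'
from h import *
plan([.449,.0498,.096],60.3)
E
```

```text
t 4.15 pos [0.4476 0.0391 0.3029] q [-0.01  0.08  1.63  0.    1.44 -1.05] tooly ang 59.75 x ang 149.75 tilt [-0.001  0.    -1.   ]
shift mm [  4.   10.  206.9]
turn z -0.55
```

{"op": "move_arm", "data": {"moves": [[[4,10,10],[0,0,-0.5],100],[[0,0,25],[0,0,0],100],[[0,0,25],[0,0,0],100],[[0,0,25],[0,0,0],100],[[0,0,25],[0,0,0],100],[[0,0,25],[0,0,0],100],[[0,0,25],[0,0,0],100],[[0,0,20],[0,0,0],100],[[0,0,15],[0,0,0],100],[[0,0,12],[0,0,0],100],[[0,0,0],[0,0,0],100]]}}

```text
time_s: 5.25
ee_pos: [0.4477, 0.0504, 0.0942]
eef_rot: [-0.825, -3.026, 0.002]
contact_force: [0.3, 0.7, 0.2]
finger_gap: 0.0851
grasp_force: 0.0
```

{"op": "move_arm", "data": {"moves": [[[0,0,0],[0,0,0],60],[[0,0,0],[0,0,0],40],[[0,0,0],[0,0,0],20],[[0,0,0],[0,0,0],20],[[0,0,0],[0,0,0],20],[[0,0,0],[0,0,0],20]], "force": 25}}

```text
time_s: 5.85
ee_pos: [0.4501, 0.0496, 0.0972]
eef_rot: [0.823, 3.03, 0.0]
contact_force: [-1.5, -1.2, 6.5]
finger_gap: 0.0424
grasp_force: 24.9
```

```bash
python3 - <<'E'
from h import *
plan([.447,.051,.096],4)
c=read_camera('wrist');cv2.imwrite('pics/w2.png',c['color'][:,:,::-1])
print(get_state()['contact_force'],get_state()['finger_gap'])
E
```

```text
t 5.85 pos [0.4501 0.0496 0.0972] q [ 0.02  0.3   1.94 -0.    0.91 -1.02] tooly ang 59.62 x ang 149.62 tilt [ 0.002 -0.    -1.   ]
shift mm [ 3.4 -0.3  1.2]
turn z 55.62
[-1.35806379 -0.37854636  6.29936277] 0.04226963700076475
```

View pics/w2.png

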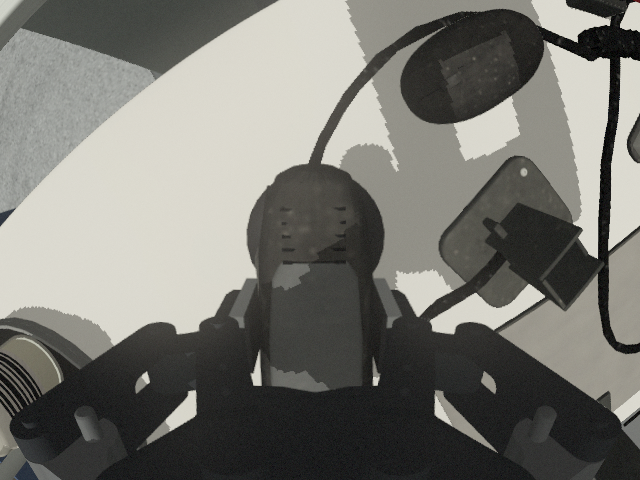

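The fingers straddle the head near (316,300), with the foot disc behind at about (316,235). The gap is 42 mm, less than the stated 58 mm, so I'll check the axis position against all views before turning.

```bash
python3 - <<'E'
from h import *
import pickle
s=pickle.load(open('side0.pkl','rb'));t=pickle.load(open('top0.pkl','rb'))
ax=np.array([.447,.051])
d=np.array([np.cos(np.radians(-29.7)),np.sin(np.radians(-29.7))])
def cs(p): u,v=proj(s,p);return round((u-260)*800/170),round((v-190)*588/125)
def ct(p): u,v=proj(t,p);return round((u-225+.4)*5),round((v-195+.4)*5)
for off in(0,.02,.04):
  for z in (0,.03,.09,.131): q=[*(ax+off*d),z];print(off,z,'side',cs(q),'top',ct(q))
print('nose',cs([*(ax+.121*d),.097]),ct([*(ax+.121*d),.097]))
c=read_camera('wrist')
a=fat(c,247,235,.01);b=fat(c,384,235,.01);print(a,b,(a+b)/2)
a=fat(c,247,235,.03);b=fat(c,384,235,.03);print(a,b,(a+b)/2)
E
```

```text
0 0 side (189, 203) top (105, 331)
0 0.03 side (187, 170) top (99, 324)
0 0.09 side (183, 102) top (87, 307)
0 0.131 side (181, 53) top (78, 295)
0.02 0 side (213, 209) top (119, 304)
0.02 0.03 side (211, 176) top (114, 296)
0.02 0.09 side (208, 108) top (102, 278)
0.02 0.131 side (206, 59) top (94, 266)
0.04 0 side (237, 215) top (134, 276)
0.04 0.03 side (236, 182) top (129, 268)
0.04 0.09 side (233, 113) top (118, 250)
0.04 0.131 side (231, 65) top (110, 236)
nose (337, 129) (179, 131)
[0.42358493 0.01341446 0.01      ] [0.46838021 0.08982481 0.01      ] [0.44598257 0.05161964 0.01      ]
[0.42086614 0.01944623 0.03      ] [0.46175512 0.08919333 0.03      ] [0.44131063 0.05431978 0.03      ]
```

{"op": "move_arm", "data": {"moves": [[[0,-0.1,0],[0,0,1.6],20],[[0,-0.2,0],[0,0,3],20],[[0,-0.2,0],[0,0,4],20],[[0,-0.2,0],[0,0,4],20],[[0,-0.2,0],[0,0,4],20],[[0,-0.2,0],[0,0,4],20],[[0,-0.2,0],[0,0,4],20],[[0,-0.2,0],[0,0,4],20],[[0,-0.2,0],[0,0,4],20],[[0,-0.2,0],[0,0,4],20],[[0,-0.2,0],[0,0,4],20],[[0,-0.2,0],[0,0,4],20],[[0,-0.2,0],[0,0,4],20],[[0,-0.2,0],[0,0,4],20],[[0,-0.1,0],[0,0,3],20],[[0,0,0],[0,0,0],20],[[0,0,0],[0,0,0],20]]}}

```text
time_s: 7.65
ee_pos: [0.4506, 0.0498, 0.0973]
eef_rot: [2.143, 2.294, 0.01]
contact_force: [4.1, 6.8, -0.7]
finger_gap: 0.0422
grasp_force: 25.4
```

```bash
python3 - <<'E'
from h import *
import pickle
plan([.447,.051,.096],4)
c=read_camera('top');pickle.dump(c,open('top1.pkl','wb'))
cv2.imwrite('pics/t1.png',cv2.resize(c['color'][195:295,225:385,::-1],(800,500),interpolation=3))
print(get_state()['contact_force'],get_state()['finger_gap'])
E
```

```text
t 7.65 pos [0.4506 0.0498 0.0973] q [ 0.01  0.29  1.94  0.    0.9  -0.06] tooly ang 3.92 x ang 93.92 tilt [ 0.006  0.003 -1.   ]
shift mm [ 1.4 -3.5  1.3]
turn z -0.08
[3.69449198 6.1408951  0.3219336 ] 0.04232622326456394
```

View pics/t1.png

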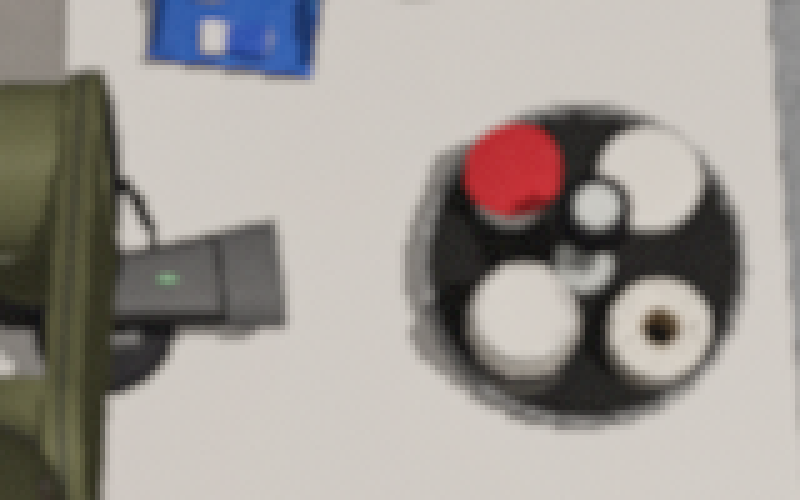

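The scanner has turned: its nose's front edge runs from crop (275,222) to (286,326), facing the carousel. I'll measure the heading.

```bash
python3 - <<'E'
from h import *
import pickle
c=pickle.load(open('top1.pkl','rb'))
T=lambda x,y,z:at(c,225+x/5-.4,195+y/5-.4,z)
ang=lambda d:np.degrees(np.arctan2(d[1],d[0])).round(2)
a,b=T(275,222,.113),T(286,326,.113);n=(a+b)/2;print(a,b,n,'normal',ang(b-a)+90)
e,f=T(222,240,.123),T(222,320,.123);print((e+f)/2)
e0,f0=T(122,254,.128),T(122,320,.128);print((e0+f0)/2)
k=np.array([.4685,-.2565,0]);
for A in([.447,.051,0],[.45,.05,0]): A=np.array(A);print('head',ang(n-A),'want',ang(k-A), ang((e+f)/2-A))
print('edges lines',ang(e-e0),ang(f-f0))
# same feature before
E
```

```text
[ 0.48900636 -0.06653696  0.113     ] [ 0.42514631 -0.07055524  0.113     ] [ 0.45707634 -0.0685461   0.113     ] normal -86.4
[ 0.45333055 -0.03402898  0.123     ]
[0.45126969 0.02522156 0.128     ]
head -85.18 want -86.0 -85.74
head -86.58 want -86.55 -87.73
edges lines -83.89 -92.19
```

{"op": "move_arm", "data": {"moves": [[[0,0,0],[0,0,0],50],[[0,0,0],[0,0,0],100],[[0,0,0],[0,0,0],100],[[0,0,0],[0,0,0],100],[[0,0,0],[0,0,0],100],[[0,0,-10],[0,0,0],100],[[0,0,-20],[0,0,0],100],[[0,0,-30],[0,0,0],100],[[0,0,-35],[0,0,0],100],[[0,0,-35],[0,0,0],100],[[0,0,-35],[0,0,0],100],[[0,0,-35],[0,0,0],100],[[0,0,0],[0,0,0],100]]}}

```text
time_s: 9.0
ee_pos: [0.4505, 0.0482, 0.3021]
eef_rot: [2.136, 2.292, 0.012]
contact_force: [0.8, -0.4, 0.5]
finger_gap: 0.0854
grasp_force: 0.0
```

```bash
python3 - <<'E'
from h import *
import pickle
plan([.4685,-.2565,.30])
c=read_camera('wrist');pickle.dump(c,open('w3.pkl','wb'))
cv2.imwrite('pics/w3.png',c['color'][:,:,::-1])
E
```

```text
t 9.0 pos [0.4505 0.0482 0.3021] q [ 0.01  0.08  1.63 -0.    1.43 -0.06] tooly ang 4.02 x ang 94.02 tilt [ 0.011  0.    -1.   ]
shift mm [-305.2   -3.5    2.3]
```

View pics/w3.png

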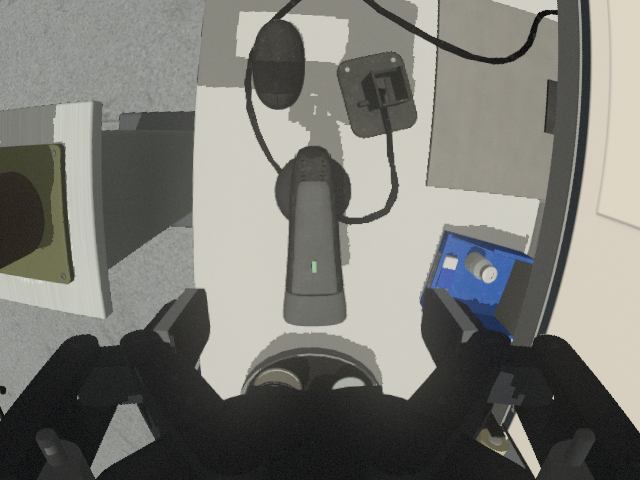

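The wrist view shows the scanner pointing along image-down at the carousel: tail (315,148), nose mid (315,320), foot disc (312,187).

```bash
python3 - <<'E'
from h import *
import pickle
c=pickle.load(open('w3.pkl','rb'));ang=lambda d:np.degrees(np.arctan2(d[1],d[0])).round(2)
t=fat(c,315,148,.125);n=(fat(c,284,321,.111)+fat(c,346,321,.111))/2
b=(fat(c,296,190,.127)+fat(c,333,190,.127))/2
f=(fat(c,275,188,.01)+fat(c,351,188,.01))/2
print(t,n,b,f,'tail-nose',ang(n-t),ang(n-b),'foot-nose',ang(n-f),'want',ang(np.array([.4685,-.2565,0])-f))
E
```

```text
[0.44734572 0.10440602 0.125     ] [ 0.4595266  -0.06580505  0.111     ] [0.44943781 0.06839348 0.127     ] [0.44983441 0.05424693 0.01      ] tail-nose -85.91 -85.7 foot-nose -85.38 want -86.56
```

{"op": "move_arm", "data": {"moves": [[[-15,0,0],[0,0,0],100],[[-26,-0.3,0],[0,0,0],100],[[-26,-0.3,0],[0,0,0],100],[[-26,-0.3,0],[0,0,0],100],[[-26,-0.3,0],[0,0,0],100],[[-26,-0.3,0],[0,0,0],100],[[-26,-0.3,0],[0,0,0],100],[[-26,-0.3,0],[0,0,0],100],[[-26,-0.3,0],[0,0,0],100],[[-26,-0.3,0],[0,0,0],100],[[-26,-0.3,0],[0,0,0],100],[[-20,-0.3,0],[0,0,0],100],[[-10,-0.3,0],[0,0,0],100],[[0,0,0],[0,0,0],100]]}}

```text
time_s: 10.45
ee_pos: [0.4647, -0.2569, 0.2952]
eef_rot: [-2.143, -2.295, 0.001]
contact_force: [-0.1, 0.4, 0.1]
finger_gap: 0.0854
grasp_force: 0.0
```

```bash
python3 - <<'E'
from h import *
import pickle
plan([.4685,-.2565,.166])
c=read_camera('wrist');pickle.dump(c,open('w4.pkl','wb'))
cv2.imwrite('pics/w4.png',c['color'][:,:,::-1])
E
```

```text
t 10.45 pos [ 0.4647 -0.2569  0.2952] q [-0.58  0.2   1.49 -0.    1.45 -0.65] tooly ang 3.93 x ang 93.93 tilt [-0.002  0.001 -1.   ]
shift mm [  0.    4.  129.2]
```

View pics/w4.png

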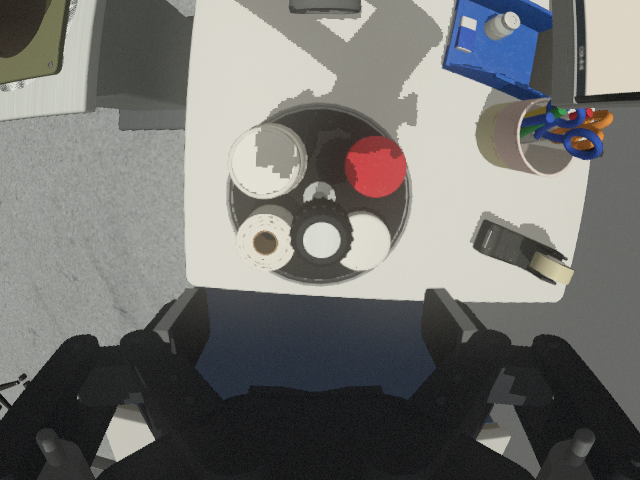

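The wrist view from above: knob top (322,239), bottle cap (267,160), red pot (376,167), cap (363,241), roll (265,243), and the scanner nose at the top (325,5).

```bash
python3 - <<'E'
from h import *
import pickle
c=pickle.load(open('w4.pkl','rb'));ang=lambda d:np.degrees(np.arctan2(d[1],d[0])).round(2)
k=fat(c,322,240,.207);b=fat(c,267,160,.147);print(k,b,ang(b-k),np.linalg.norm((b-k)[:2]))
print('plate',(fat(c,227,195,.036)+fat(c,411,195,.036))/2)
print('post foot',fat(c,320,191,.034))
for n,u,v,z in(('pot',376,167,.094),('cap',363,241,.051),('roll',265,243,.084)): q=fat(c,u,v,z);print(n,q,ang(q-k),np.linalg.norm((q-k)[:2]))
E
```

```text
[ 0.46792504 -0.25640754  0.207     ] [ 0.42256284 -0.21139636  0.147     ] 135.22 0.06390411600968693
plate [ 0.46743862 -0.2526431   0.036     ]
post foot [ 0.46809454 -0.24938088  0.034     ]
pot [ 0.51715716 -0.21428765  0.094     ] 40.55 0.06479110397311122
cap [ 0.51829301 -0.29808066  0.051     ] -39.6 0.06537263304464239
roll [ 0.41607926 -0.29783897  0.084     ] -141.37 0.06636676967821602
```

{"op": "move_arm", "data": {"moves": [[[0.7,3.6,10],[0,0,0],100],[[0,0,20],[0,0,0],100],[[0,0,25],[0,0,0],100],[[0,0,25],[0,0,0],100],[[0,0,20],[0,0,0],100],[[0,0,15],[0,0,0],100],[[0,0,10],[0,0,0],100],[[0,0,4],[0,0,0],100],[[0,0,0],[0,0,0],100]]}}

```text
time_s: 11.4
ee_pos: [0.4688, -0.2546, 0.1669]
eef_rot: [-2.141, -2.298, 0.0]
contact_force: [-0.1, -0.7, 0.5]
finger_gap: 0.0855
grasp_force: 0.0
```

{"op": "move_arm", "data": {"moves": [[[0,0,0],[0,0,0],60],[[0,0,0],[0,0,0],40],[[0,0,0],[0,0,0],20],[[0,0,0],[0,0,0],20],[[0,0,0],[0,0,0],20],[[0,0,0],[0,0,0],20]], "force": 40}}

```text
time_s: 12.0
ee_pos: [0.4685, -0.2557, 0.1683]
eef_rot: [2.142, 2.298, -0.001]
contact_force: [-1.7, -0.4, 5.0]
finger_gap: 0.04
grasp_force: 41.2
```

{"op": "move_arm", "data": {"moves": [[[0,0,0],[0,0,0.5],20],[[0,0,0],[0,0,1],20],[[0,0,0],[0,0,1.5],20],[[0,0,0],[0,0,2],20],[[0,0,0],[0,0,2.6],20],[[0,0,0],[0,0,2.6],20],[[0,0,0],[0,0,2.6],20],[[0,0,0],[0,0,2.6],20],[[0,0,0],[0,0,2.6],20],[[0,0,0],[0,0,2.6],20],[[0,0,0],[0,0,2.6],20],[[0,0,0],[0,0,2.6],20],[[0,0,0],[0,0,2.6],20],[[0,0,0],[0,0,2.6],20],[[0,0,0],[0,0,2.6],20],[[0,0,0],[0,0,2.6],20],[[0,0,0],[0,0,2],20],[[0,0,0],[0,0,1.5],20],[[0,0,0],[0,0,1],20],[[0,0,0],[0,0,0.5],20]]}}

```text
time_s: 14.0
ee_pos: [0.4689, -0.2558, 0.1683]
eef_rot: [2.813, 1.396, 0.0]
contact_force: [-1.8, 0.4, 5.9]
finger_gap: 0.0399
grasp_force: 41.2
```

{"op": "move_arm", "data": {"moves": [[[0,0,0],[0,0,0],20],[[0,0,0],[0,0,0],20],[[0,0,0],[0,0,0],20]]}}

```text
time_s: 14.3
ee_pos: [0.4689, -0.2558, 0.1682]
eef_rot: [2.813, 1.397, 0.0]
contact_force: [-2.4, -0.6, 5.6]
finger_gap: 0.0395
grasp_force: 41.2
```

```bash
python3 - <<'E'
from h import *
import pickle
plan([.4685,-.2565,.166])
for n in('wrist','top'):
    c=read_camera(n);pickle.dump(c,open(n+'5.pkl','wb'));cv2.imwrite(f'pics/{n}5.png',c['color'][:,:,::-1])
a=cv2.imread('pics/wrist5.png');b=cv2.resize(cv2.imread('pics/top5.png')[195:295,225:385],(640,400),interpolation=3)
o=np.zeros((600,800,3),np.uint8);o[:360,:480]=cv2.resize(a,(480,360));o[360:600,:384]=cv2.resize(b,(384,240));cv2.imwrite('pics/m5.png',o)
E
```

```text
t 14.3 pos [ 0.4689 -0.2558  0.1682] q [-0.58  0.31  1.68 -0.    1.15  0.07] tooly ang -37.17 x ang 52.83 tilt [ 0.001 -0.001 -1.   ]
shift mm [-0.8  0.1  2.2]
```

View pics/m5.png

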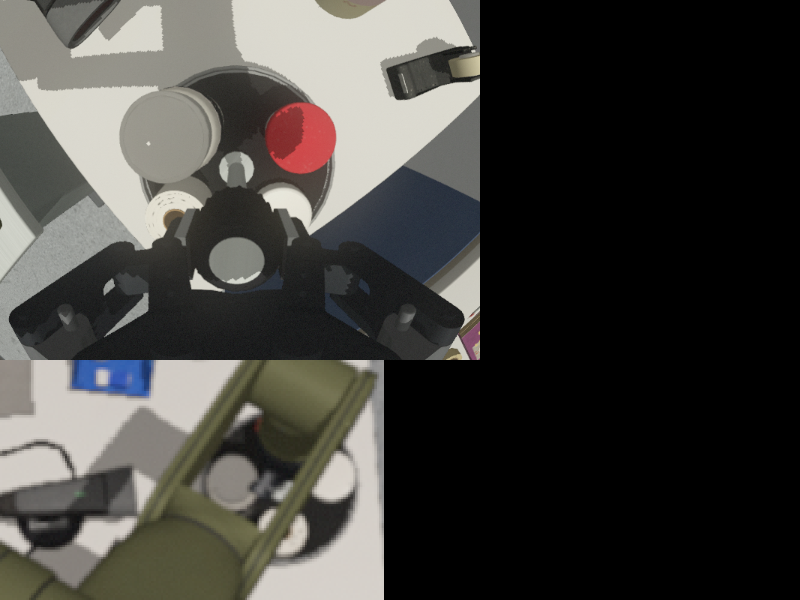

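The wrist view shows the bottle's cap at full-frame (220,181) and the knob held between the pads. In the top view the bottle is at tile (232,478), opposite the nose at (136,491).

```bash
python3 - <<'E'
from h import *
import pickle
ang=lambda d:np.degrees(np.arctan2(d[1],d[0])).round(2)
w=pickle.load(open('wrist5.pkl','rb'));t=pickle.load(open('top5.pkl','rb'))
k=np.array([.4684,-.2563,0]);s=np.array([.448,.0515,0])
print('want',ang(s-k))
g=cv2.cvtColor(w['color'],cv2.COLOR_RGB2GRAY)[100:260,140:310]
C=cv2.HoughCircles(cv2.medianBlur(g,5),cv2.HOUGH_GRADIENT,1,40,param1=100,param2=30,minRadius=50,maxRadius=75)
print('circ',None if C is None else C[0][:3]+[140,100,0])
for u,v in((220,181),(219,182)): b=fat(w,u,v,.147);print(b,ang(b-k),np.linalg.norm((b-k)[:2]))
b=at(t,225+483/5-.4,195+246/5-.4,.147);print('top',b,ang(b-k),np.linalg.norm((b-k)[:2]))
E
```

```text
want 93.79
circ [[224.5 181.5  65.5]]
[ 0.46186087 -0.19277686  0.147     ] 95.88 0.06385882146116673
[ 0.46120205 -0.19283434  0.147     ] 96.47 0.06387253676049241
top [ 0.46099405 -0.19027198  0.147     ] 96.4 0.06644206442321043
```

{"op": "move_arm", "data": {"moves": [[[0,0,0],[0,0,0.4],20],[[0,0,0],[0,0,0.6],20],[[0,0,0],[0,0,0.3],20],[[0,0,0],[0,0,0],20],[[0,0,0],[0,0,0],20],[[0,0,0],[0,0,0],20],[[0,0,0],[0,0,0],20],[[0,0,0],[0,0,0],20],[[0,0,0],[0,0,0],20],[[0,0,0],[0,0,0],20]]}}

```text
time_s: 15.4
ee_pos: [0.4689, -0.2558, 0.1682]
eef_rot: [2.828, 1.365, 0.0]
contact_force: [-1.5, -0.5, 5.7]
finger_gap: 0.0399
grasp_force: 41.2
```

```bash
python3 - <<'E'
from h import *
import pickle
w0=pickle.load(open('wrist5.pkl','rb'));w=read_camera('wrist')
# carousel slip in gripper: shift of the cap patch between the two wrist pictures
g=[cv2.cvtColor(x['color'],cv2.COLOR_RGB2GRAY) for x in(w0,w)]
for n,(u0,u1,v0,v1) in dict(bottle=(150,300,115,215),pot=(350,455,130,235)).items():
    r=cv2.matchTemplate(g[1][v0-12:v1+12,u0-12:u1+12],g[0][v0:v1,u0:u1],cv2.TM_CCOEFF_NORMED);print(n,np.array(cv2.minMaxLoc(r)[3])-12,r.max())
st=get_state();print(st['time_s'],st['qvel'].round(4),st['finger_gap'],st['grasp_force'])
from station import job_done
print(job_done())
E
```

```text
bottle [0 0] 0.98202205
pot [0 0] 0.9945964
15.45 [ 0.0002 -0.0005  0.0003  0.0018  0.0017 -0.0006] 0.03990243468971696 41.2106908718124
the job is handed in; nothing more can be done
None
```

I handed the job in at about 15.5 s. By my camera estimates the scanner points within about 1° of the carousel's centre. The ringed bottle stands within about 1–2° of squarely in front of its nose, and the gripper is still holding the knob still with no slip seen. I saw nothing touched or shifted, but I did not measure the mouse, stapler or stamp afterwards, and no verdict came back.

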